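# Work a tight heating block out of the dry block heater

### The job

Take the aluminium block with the four wide bores by its handle and get it out of the dry block heater. It sits too tightly to be pulled straight up: that would lift or tip the heater, so rock the handle to and fro, towards the control panel and away from it, easing the block up a little with each swing until it comes free, without snatching it out. Finish while still holding the block upright over its own well, just clear of the heater's top (about 20 mm); leave the heater standing where it is, the other block in its well and the things around undisturbed.

Things in the scene. Friction and masses are not known exactly. Their poses are not given: they have to be found in the camera images.
- heater: Pale grey dry block heater, 3.6 kg, loose on rubber feet, 200 (x) by 210 (y) mm, flat top 82 mm above the bench. Origin: footprint centre at bench level; x from the sloping control panel (front 65 mm, -x edge) to the back, y to its left, z up. Two wells, 53 (x) by 67 (y) mm, 40 mm deep (floor 42 mm above the bench), centred at x +35, y +42 and -42 mm; blocks have 1.5 mm play all round.
- wide_handle (a point): Centre of the handle grip of the block to take out: bare aluminium, 50 (x) by 64 (y) by 48 mm, 0.36 kg, 8 mm proud of the heater, four wide bores (17 mm), no tubes, in either well. On its middle a steel rod (8 mm thick, 38 mm long) carries a black T-grip 14 (x) by 44 (y) by 26 mm high, centre 99 mm above the underside, 141 mm above the bench. Axes: block's, at first parallel to the heater's.
- wide_foot (a point): Centre of that block's underside, at first on the well floor. Two springs pinch the block front and back (see wells): it pivots on one spring while the other side slips up, when leaned about the heater's y axis and eased up about 25 mm per rad of change of lean. The play allows a lean of about 0.07 rad either way, more as it rises. Axes as wide_handle.
- narrow_foot (a point): Centre of the underside of the other block, which stays in the other well: same size and same handle, but with sixteen narrow bores (7.5 mm) of which five hold small white capped tubes, 10 mm proud of its top.
- well_left (a point): Centre of the mouth of the heater's left (+y) well, level with its top; axes as heater. In the front and back wall of each well a bowed steel spring presses on the block with about 35 N (2.5 N per mm) along a level line 16 mm above the floor. A straight pull needs 40 to 52 N, more than enough to tip the heater. The springs let go once the underside has risen about 16 mm; then it lifts freely.
- well_right (a point): Centre of the mouth of the heater's right well (at its -y side), level with the heater's top. Axes: heater's.
- bottle: Bystander: amber reagent bottle, 70 mm across, 140 mm tall, beside the heater's left side. Origin: centre of its underside.
- beaker: Bystander: glass beaker, 68 mm across, 90 mm tall, behind the heater. Origin: centre of its underside.
- rack: Bystander: small white tube rack, 100 by 45 mm, 50 mm tall (90 mm with its two tubes), beside the heater's right side. Origin: centre of its underside.

How it is judged:
By the outcome, as a careful person would: the job done as asked, in the order asked, and still so for the second after the job is handed in, while the arm keeps its last pose, push and grip.
It also fails if it takes over 48 s, if anything falls off the work surface, if the arm or the gripper's body presses on something with over 40 N, if the wrist force passes 120 N, or if a joint passes its speed limit or range.

### The arm

A 7-joint arm with a two-finger parallel gripper is mounted at the origin on the work surface. World frame = base frame: x ahead of the robot, y to its left, z up, the work surface at z = 0. Lengths are in mm, angles in rad, forces in N, time in s.
With the tool pointing down it reaches from about 400 to 850 mm from the base axis. Payload 10.4 kg.
Tool frame: the origin (TCP) lies at the very end of the fingers, on their centre line; the grasp point (between the pads) lies 19 mm behind it; z points along the fingers, y is the direction in which the jaws open and shut (so a half turn about z gives the same grasp; the last joint's range is limited). The gripper opens to 85 mm and grips with 20 to 120 N. Pads are 22 mm wide; open, the fingers measure 114 mm over their backs; the gripper's body (76 mm by 85 mm) begins 54 mm behind the grasp point. The pads swing forward as they close: fully open they stand 13 mm farther back than shut.
Start: joints at [1.322, 0.332, -0.065, 1.46, 0.022, 1.35, -0.088], TCP at [139.949, -609.151, 231.338] pointing down, gripper open.
Joint ranges: [-2.6, 2.6], [-0.5, 2.12], [-1.47, 1.34], [0.16, 2.42], [-1.27, 4.41], [0.06, 2.06], [-2.6, 2.6]. Speed limits (rad/s): [2.22, 2.22, 2.79, 2.79, 3.14, 3.14, 3.14].

### API

Orientations are given as a unit quaternion [x, y, z, w].
In Python, from bench import manip gives the robot as it stands. The module is installed in compiled form; this text tells all that it offers. Calls block until the motion is done:
- manip.movep(position, orientation): joint-space move of the TCP to a pose.
- manip.move_l(position, rotation=None, vel=150): straight line of the TCP; rotation=None keeps the orientation; vel is the mean speed in mm/s.
- manip.move_j(angles): joint-space move.
- manip.grip(opening, effort=None): finger opening in mm; effort is the grip in N (None keeps the last); returns when the fingers have stopped.
- manip.dwell(seconds).
- manip.inverse_kinematics(position, orientation): joint angles nearest the present ones, or None.
- manip.read_state(): the state.
- manip.camera(name): name is "scene" or "top" or "wrist"; returns (picture, depth): 384x512x3 uint8, blue, green, red; 384x512 float32, mm along the optical axis (not along the pixel's ray), 0 where there is no reading.
- manip.camera_model(name): a dict with "vfov" (degrees; the focal length in pixels is half the picture's height over the tangent of half this angle, whatever the lens; pixels are square), "cx", "cy" (the principal point, pixels), "k1" (the pictures are not rectified: a ray, as slopes to the right and down, at radius r is drawn at 1 + k1 r^2 times it, then the intrinsics apply), "xyz" and "rotation" of the camera in the world. Camera axes: x right, y up, looking along -z (the intrinsics and any distortion apply to the point x, -y, -z); pixel columns grow to the right and rows downward; lengths in mm; the calibration is good to about 2 mm. A picture is of the moment at which its call begins: read the wrist's pose just before it. camera_model takes no time and is no camera call; for the wrist camera it gives the pose at the moment of the call.
A pose or a line that the arm cannot do raises manip.IKError and nothing moves.
- manip.job_done(): hands the job in, once; it reports no verdict.
The state is a dict: "t": time; "qpos": joint angles; "joint_velocities": joint speeds; "joint_efforts": joint torques, N m; "ee_pos": TCP position; "eef_rot": TCP orientation; "wrist_force": force on the tool from outside, world axes, zero at the start; "ft_torque": the same for the moment, N m; "grip_width": finger opening in mm.
Only numpy, scipy, OpenCV 4.12 (cv2) and the standard library are available. Lean on these libraries where they do the work, as an engineer would, in place of code of your own. Each camera call takes 0.05 s, during which the arm holds its last target.

## Working session

There is one attempt and no reset: what is moved stays moved. The work goes in short steps, each a Python script; the robot and the scene stay as the last script left them, time stands still between calls to the robot, and variables do not carry over. Pictures are saved under pics/ and viewed, and the job is handed in when it is done.

```bash
mkdir -p pics; ls
cat > h.py <<'E'
import numpy as np, cv2
from bench import manip
from scipy.spatial.transform import Rotation as R
def rotm(m):
    r=np.array(m['rotation'],float)
    return r if r.shape==(3,3) else R.from_quat(r).as_matrix()
def deproj(m,u,v,depth):
    f=192/np.tan(np.radians(m['vfov'])/2)
    xd,yd=(u-m['cx'])/f,(v-m['cy'])/f
    rd=np.hypot(xd,yd); r=rd
    for _ in range(20): r=rd/(1+m['k1']*r*r)
    s=np.where(rd>0,r/np.maximum(rd,1e-9),1)
    x,y=xd*s,yd*s
    p=np.stack([x*depth,-y*depth,-np.ones_like(x)*depth],-1)
    return p@rotm(m).T+np.array(m['xyz'])
def cloud(m,d):
    v,u=np.mgrid[0:384,0:512].astype(float)
    return deproj(m,u,v,d.astype(float))
def onplane(m,u,v,z):
    o=np.array(m['xyz']); p=deproj(m,np.array(float(u)),np.array(float(v)),np.array(1000.))
    k=(z-o[2])/(p[2]-o[2]); return o+k*(p-o)
E
python3 - <<'E'
from h import *
for n in ["scene","top","wrist"]:
    m=manip.camera_model(n); i,d=manip.camera(n)
    cv2.imwrite(f'pics/{n}0.png',i); np.savez(f'{n}0.npz',i=i,d=d,m=np.array(m,dtype=object))
    print(n,m)
print(manip.read_state())
E
```

```text
pics
scene {'vfov': 49.001034920410476, 'cx': 255.58540271550783, 'cy': 190.93839755866398, 'k1': -0.10285669981490692, 'xyz': array([1065.00259343,  185.66871879,  945.27126362]), 'rotation': array([0.16519075, 0.20622017, 0.74148627, 0.61675228])}
top {'vfov': 49.622944726665224, 'cx': 257.491610231197, 'cy': 194.49756249186836, 'k1': -0.04872890304628858, 'xyz': array([ 536.66744114,   89.50802736, 1190.20486174]), 'rotation': array([-0.01685142,  0.02560045,  0.71267622, -0.70082326])}
wrist {'vfov': 68.12323284237291, 'cx': 253.883448088324, 'cy': 186.72766851551148, 'k1': -0.056616222255391445, 'xyz': array([ 220.02853608, -591.39398624,  372.7991857 ]), 'rotation': array([-0.12471086,  0.09998261, -0.6151696 ,  0.7720214 ])}
{'t': 0.15, 'qpos': array([ 1.32240055,  0.33272997, -0.0647503 ,  1.46072586,  0.02160611,
        1.34988333, -0.08851675]), 'joint_velocities': array([-1.08132001e-03, -2.18016944e-03, -1.50389023e-03, -1.63184427e-03,
       -1.00473458e-03, -1.11488172e-03, -7.83082222e-05]), 'joint_efforts': array([ 9.44183739e-04, -6.25826740e+01,  4.93090390e-02, -3.91854286e+01,
        1.63768959e-02,  7.42317672e-03,  2.21399910e-05]), 'ee_pos': array([ 139.89417125, -608.86526345,  230.70754256]), 'eef_rot': array([ 9.93630926e-01,  1.12682327e-01, -7.56211063e-05, -5.19892660e-04]), 'wrist_force': array([-0.58017416, -0.26035373,  0.43030599]), 'ft_torque': array([0.02475783, 0.02166765, 0.03566192]), 'grip_width': 85.65976731259306}
```

View pics/scene0.png

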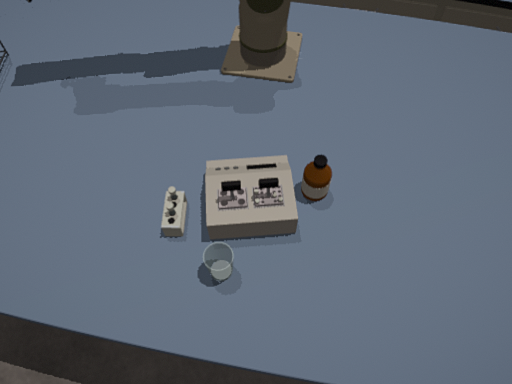

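View pics/top0.png

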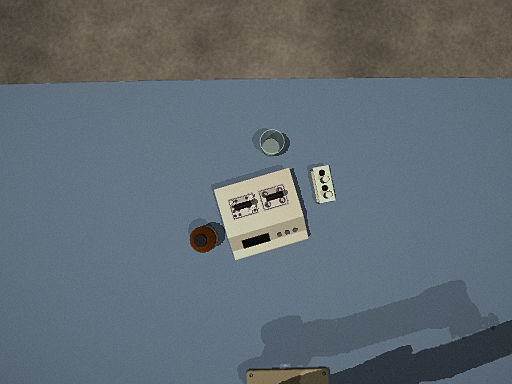

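The wide-bore block appears to be in the right (-y) well: (273,197) in top, (232,195) in scene. I'll enlarge both.

Run:
```python
import cv2
a=cv2.imread('pics/top0.png')[130:270,180:350]; cv2.imwrite('pics/top0c.png',cv2.resize(a,None,fx=4.5,fy=4.2,interpolation=cv2.INTER_CUBIC) if 0 else cv2.resize(a,None,fx=4,fy=4,interpolation=cv2.INTER_CUBIC))
a=cv2.imread('pics/scene0.png')[140:290,150:340]; cv2.imwrite('pics/scene0c.png',cv2.resize(a,None,fx=4,fy=4,interpolation=cv2.INTER_CUBIC))
```

```text
(no output)
```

View pics/top0c.png

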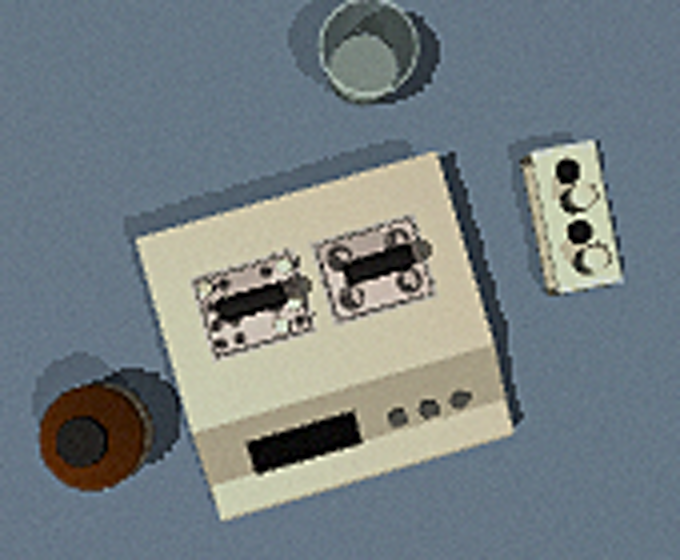

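View pics/scene0c.png

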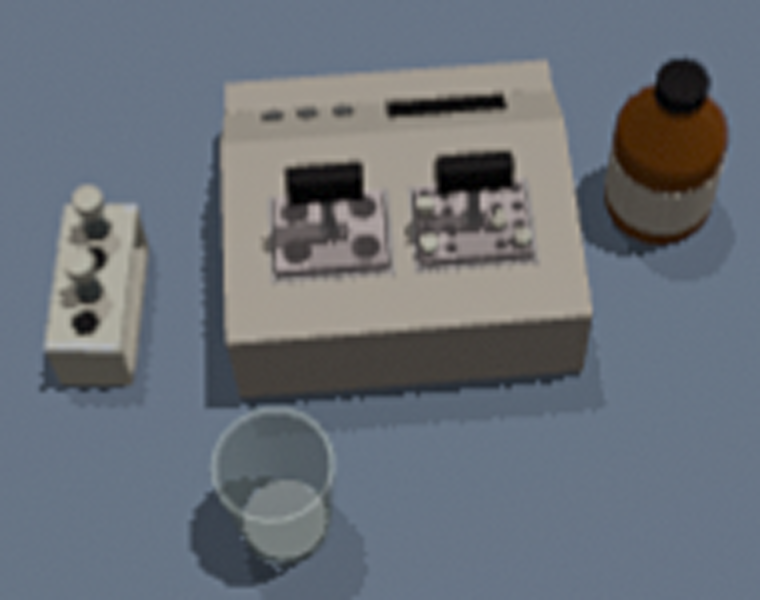

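Run:
```python
from h import *
def load(n):
    z=np.load(n+'0.npz',allow_pickle=True); return z['i'],z['d'],z['m'].item()
i,d,m=load('top')
def px(p): return (p[0]+.5)/4-.5+180,(p[1]+.5)/4-.5+130
def pl(ps,z): return np.array([onplane(m,*px(p),z) for p in ps])
wb=pl([(314,243),(414,217),(434,292),(336,322)],90); print('wide block centre',wb.mean(0))
nb=pl([(193,282),(292,252),(314,327),(216,357)],90); print('narrow',nb.mean(0))
H=pl([(136,238),(440,153),(490,346),(195,432)],82); print(H)
e=H[1]-H[0]; x=np.array([e[1],-e[0]]);
print('yaw from back edge',np.arctan2(-e[0],e[1])+0, 'len',np.linalg.norm(e))
for n in('top','scene'):
    i,d,m=load(n); c=cloud(m,d); g=(d>0)
    for lo,hi in((76,86),(130,165)):
        s=g&(c[...,2]>lo)&(c[...,2]<hi)&(abs(c[...,0]-570)<250)&(abs(c[...,1]-80)<130)
        P=c[s]; 
        print(n,lo,len(P),np.median(P,0) if len(P) else '')
        if len(P):
            rc=cv2.minAreaRect(P[:,:2].astype(np.float32)); print(rc)
    hd=g&(c[...,2]>145)&(c[...,2]<162)&(i.max(2)<90)
    k,l,st,ce=cv2.connectedComponentsWithStats(hd.astype(np.uint8))
    for j in range(1,k):
        if st[j,4]>8: P=c[l==j]; print(n,'blob',st[j],P.mean(0),cv2.minAreaRect(P[:,:2].astype(np.float32)))
```

```text
wide block centre [596.06099625  33.56753952  90.        ]
narrow [573.50256192 114.0392291   90.        ]
[[619.48921456 192.24737748  82.        ]
 [673.42817504 -12.36475871  82.        ]
 [543.37166345 -42.967895    82.        ]
 [489.68152062 154.53146094  82.        ]]
yaw from back edge -2.883840882628665 len 211.6023103273869
top 76 3132 [566.89851207  71.2638933   82.48195331]
((619.2460327148438, 111.57955169677734), (261.5898132324219, 277.5089416503906), 15.987194061279297)
top 130 213 [582.86789311  95.16708025 154.07909614]
((557.3810424804688, 120.51335144042969), (42.55213928222656, 229.96484375), 30.14095115661621)
top blob [266 191  18  10  99] [595.42460455  34.01260906 153.79717476] ((595.5460815429688, 33.93755340576172), (13.924215316772461, 44.07188415527344), 15.816043853759766)
top blob [234 201  18   9  95] [573.16822005 114.0950846  154.84849466] ((573.3136596679688, 114.42361450195312), (13.902292251586914, 42.879241943359375), 15.635677337646484)
scene 76 3416 [596.18469195  70.0625993   82.98693548]
((623.798828125, 103.25662994384766), (262.315368652343
[... 210 characters left out ...]
ob [239  17   5   9  17] [ 43.61934383 -58.6525772  153.66581004] ((44.367774963378906, -58.24452209472656), (26.738597869873047, 3.2312846183776855), 38.47028350830078)
scene blob [245  25  40   8 186] [ 66.49111427  16.01174235 153.63600004] ((67.66182708740234, 17.241039276123047), (17.003400802612305, 112.38722229003906), 15.605470657348633)
scene blob [259 178  20   8 124] [575.30870862 114.39277372 152.83741198] ((573.9472045898438, 114.7979736328125), (11.76673698425293, 42.489559173583984), 14.847776412963867)
scene blob [221 181  20   8 123] [597.55326013  34.10818326 153.30058691] ((595.9660034179688, 33.51771545410156), (13.447551727294922, 42.812156677246094), 16.254859924316406)
```

Top and scene agree: wide block is in the right well, grip at about (595.7, 33.8), yaw ≈ 0.271 rad. Next, check the IK options and move above it.

```bash
cat >> h.py <<'E'
YAW=0.271
HX,HY=595.7,33.8
def tool_quat(lean=0,yaw=None,sign=1):
    yaw=YAW if yaw is None else yaw
    bx=np.array([np.cos(yaw),np.sin(yaw),0]); by=np.array([-np.sin(yaw),np.cos(yaw),0])
    y=sign*bx; z=np.array([0,0,-1.]); x=np.cross(y,z)
    M=np.stack([x,y,z],1)
    return (R.from_rotvec(by*lean)*R.from_matrix(M)).as_quat()
E
python3 - <<'E'
from h import *
for s in(1,-1):
    print(s,manip.inverse_kinematics([HX,HY,240],tool_quat(0,sign=s)),manip.inverse_kinematics([HX,HY,122],tool_quat(0.1,sign=s)),manip.inverse_kinematics([HX,HY,122],tool_quat(-0.1,sign=s)))
E
```

```text
1 [ 0.61988338  0.42967518 -0.9906653   1.48811695  0.36028658  1.41771848
 -0.11268947] [ 0.53975152  0.60710922 -0.9408934   1.54046546  0.48562053  1.3525193
 -0.19945873] [ 0.70247827  0.48993558 -1.03375089  1.72048981  0.47037105  1.09386949
 -0.1888662 ]
-1 [-1.05960601  0.56860012  1.32640952  1.57451813 -0.55526252  1.43697717
 -2.56454405] [-0.9329626   0.71385026  1.15757861  1.62299943 -0.6205004   1.34570901
 -2.53448131] [-1.02918346  0.52944991  1.1678697   1.80586251 -0.59186631  1.0833311
 -2.53433886]
```

Run:
```python
from h import *
manip.movep([HX,HY,240],tool_quat(0))
s=manip.read_state(); print(s['t'],s['ee_pos'],s['wrist_force'],s['ft_torque'])
m=manip.camera_model('wrist'); i,d=manip.camera('wrist')
cv2.imwrite('pics/w1.png',i); np.savez('w1.npz',i=i,d=d,m=np.array(m,dtype=object))
c=cloud(m,d)
hd=(d>0)&(c[...,2]>140)&(c[...,2]<165)&(i.max(2)<90)
k,l,st,ce=cv2.connectedComponentsWithStats(hd.astype(np.uint8))
for j in range(1,k):
    if st[j,4]>100: P=c[l==j]; print(st[j],P.mean(0),cv2.minAreaRect(P[P[:,2]>150][:,:2].astype(np.float32)))
```

```text
2.925 [595.82598895  32.63875612 239.839412  ] [ 0.11553081 -0.41991991  0.48153533] [-0.03929246 -0.01542869  0.0209021 ]
[245  57  18  59 975] [574.11493735 114.73443524 153.33416972] ((573.9554443359375, 114.50354766845703), (12.950948715209961, 42.92875289916992), 15.857446670532227)
[246 162  16  52 757] [595.77566928  36.0442144  152.7429098 ] ((596.0291137695312, 33.61932373046875), (12.960808753967285, 43.55885696411133), 15.830991744995117)
```

View pics/w1.png

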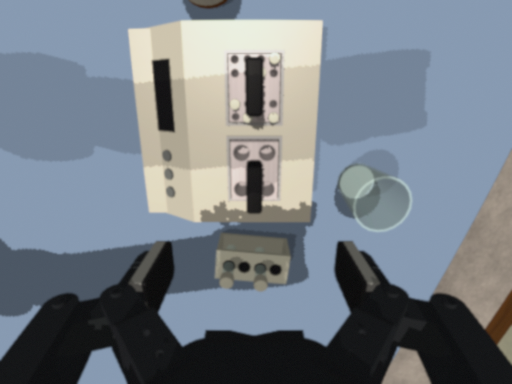

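Wrist view confirms it: four wide bores on the near block with its grip at (254,187), and the tubed block at (254,87). Handle is at (596.0, 33.7). Descend and grip.

```bash
sed -i 's/^HX,HY=.*/HX,HY=596.0,33.8/; s/^YAW=.*/YAW=0.272/' h.py
python3 - <<'E'
from h import *
manip.move_l([HX,HY,150],tool_quat(0),vel=120)
manip.move_l([HX,HY,122],tool_quat(0),vel=80)
s=manip.read_state(); print(s['t'],s['ee_pos'],s['wrist_force'])
manip.grip(10,30)
s=manip.read_state(); print(s['t'],s['ee_pos'],s['wrist_force'],s['ft_torque'],s['grip_width'])
manip.grip(5,110)
s=manip.read_state(); print(s['t'],s['ee_pos'],s['eef_rot'],tool_quat(0),s['wrist_force'],s['ft_torque'],s['grip_width'])
m=manip.camera_model('wrist'); i,d=manip.camera('wrist'); cv2.imwrite('pics/w2.png',i)
i,d=manip.camera('scene'); cv2.imwrite('pics/s2.png',cv2.resize(i[140:290,150:340],None,fx=4,fy=4))
E
```

```text
4.375 [595.77060629  33.8660378  121.59779311] [0.5597024  0.40859784 0.14724812]
5.025 [595.75024185  33.6826622  122.15590534] [-4.04696705 -0.34627879  4.16005924] [-0.20187523  0.76796258 -0.06995936] 13.406411445996364
5.2417 [595.78945766  33.69507608 122.32370948] [ 6.04775554e-01  7.96395908e-01 -2.92319535e-04 -3.32037971e-05] [0.60470718 0.79644788 0.         0.        ] [-3.74142996 -1.52436566  5.69069595] [-0.27422267  0.96447539 -0.08886163] 11.916154394792141
```

View pics/w2.png

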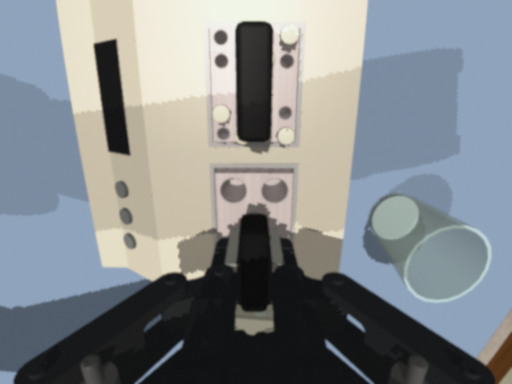

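View pics/s2.png

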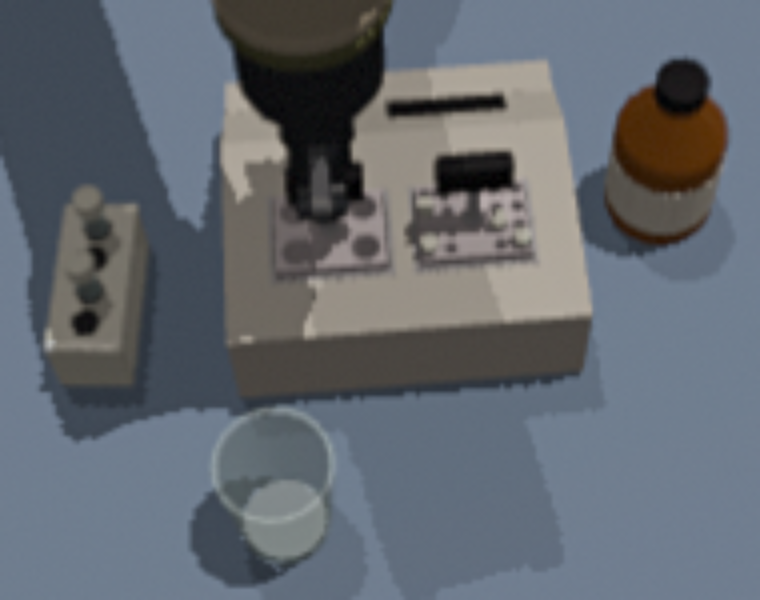

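Gripped cleanly, nothing shifted. Starting with a first small swing under force logging.

```bash
cat >> h.py <<'E'
import json,os
BX=np.array([np.cos(YAW),np.sin(YAW),0]); BY=np.array([-np.sin(YAW),np.cos(YAW),0])
def pose(phi,h,dx):
    p=max(40-h,10)/2 if h<24 else 8
    C=np.array([HX,HY,42+h+p])+dx*BX
    return C+R.from_rotvec(BY*phi).apply([0,0,80-p]), tool_quat(phi)
def load():
    return json.load(open('st.json')) if os.path.exists('st.json') else dict(phi=0.,h=0.,dx=0.)
def save(s): json.dump(s,open('st.json','w'))
def swing(s,target,step=0.02,vel=15,log=True,fz0=-8,gain=1.0,latg=0.0):
    n=max(1,int(round(abs(target-s['phi'])/step))); d=(target-s['phi'])/n
    for _ in range(n):
        r=manip.read_state(); f=r['wrist_force']
        k=np.clip(1+gain*(f[2]-fz0)/10,0,1.5)
        if f[2]<-18: k=-0.5
        s['h']+=25*abs(d)*k; s['phi']+=d
        s['dx']+=np.clip(latg*(f@BX),-.3,.3)
        p,q=pose(s['phi'],s['h'],s['dx']); manip.move_l(p,q,vel=vel)
        r=manip.read_state(); f=r['wrist_force']; e=r['ee_pos']-p
        Q=R.from_quat(r['eef_rot'])*R.from_quat(q).inv()
        if log: print(f"t{r['t']:.2f} phi{s['phi']:+.3f} h{s['h']:.2f} dx{s['dx']:+.2f} F x{f@BX:+.1f} y{f@BY:+.1f} z{f[2]:+.1f} M{r['ft_torque']@BY:+.2f} err x{e@BX:+.2f} z{e[2]:+.2f} dphi{Q.as_rotvec()@BY:+.4f} w{r['grip_width']:.1f}")
    save(s)
E
python3 - <<'E'
from h import *
s=load(); swing(s,-0.04); swing(s,0.04)
E
```

```text
t5.59 phi-0.020 h0.75 dx+0.00 F x+0.6 y-0.0 z-1.6 M+0.25 err x-0.15 z-0.10 dphi+0.0002 w12.5
t5.84 phi-0.040 h1.50 dx+0.00 F x-0.5 y+1.0 z-3.8 M+0.24 err x-0.33 z-0.29 dphi+0.0009 w12.5
t6.09 phi-0.020 h2.21 dx+0.00 F x-1.8 y-0.2 z-7.4 M+0.20 err x-0.24 z-0.72 dphi+0.0013 w12.3
t6.34 phi+0.000 h2.74 dx+0.00 F x-0.8 y-0.2 z-10.9 M+0.04 err x-0.28 z-0.68 dphi+0.0008 w12.4
t6.59 phi+0.020 h3.10 dx+0.00 F x-1.6 y-0.8 z-14.9 M-0.25 err x-0.38 z-0.69 dphi+0.0006 w12.5
t6.84 phi+0.040 h3.25 dx+0.00 F x-1.7 y-0.2 z-15.1 M-0.14 err x-0.16 z-0.32 dphi+0.0000 w12.0
```

Run:
```python
from h import *
r=manip.read_state();print(r['wrist_force'],r['ft_torque'])
i,d=manip.camera('wrist'); m=manip.camera_model('wrist'); cv2.imwrite('pics/w3.png',cv2.resize(i[130:360,150:360],None,fx=2.6,fy=2.6,interpolation=cv2.INTER_CUBIC)); np.savez('w3.npz',i=i,d=d,m=np.array(m,dtype=object))
i,d=manip.camera('scene'); cv2.imwrite('pics/s3.png',cv2.resize(i[170:230,190:300],None,fx=7,fy=7,interpolation=cv2.INTER_CUBIC))
```

```text
[ -1.53530688  -0.64869432 -15.08127189] [-0.05281799 -0.16429797 -0.00479226]
```

View pics/w3.png

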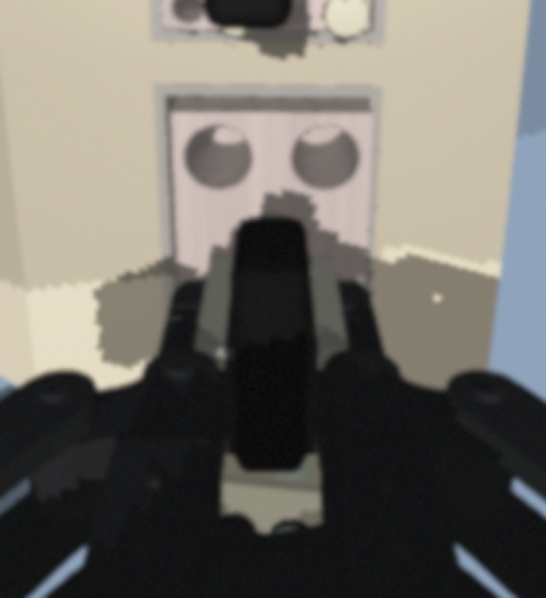

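View pics/s3.png

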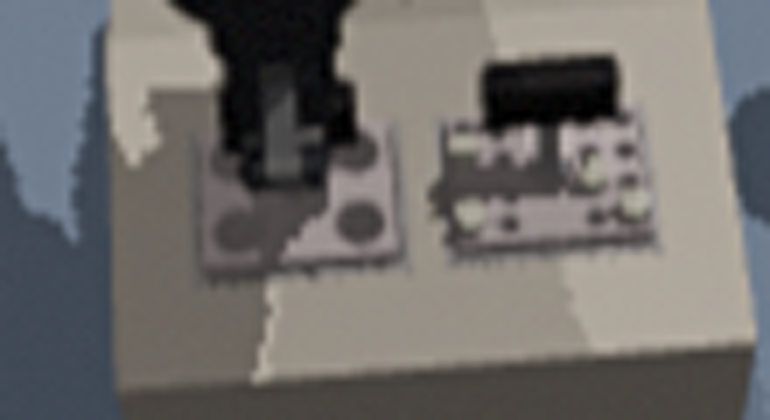

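```bash
cat >> h.py <<'E'
def look(i,d,m,name=None,verbose=True):
    """block top tilt and height in heater axes, from wrist cam"""
    c=cloud(m,d); q=c-np.array([HX,HY,0]); X=q@BX; Y=q@BY; Z=c[...,2]
    out={}
    def fit(s):
        for _ in range(4):
            A=np.c_[X[s],Y[s],np.ones(s.sum())]; k=np.linalg.lstsq(A,Z[s],rcond=None)[0]
            res=np.abs(Z-(X*k[0]+Y*k[1]+k[2])); s=s&(res<max(1.0,2.0*np.median(res[s])))
        return k,s.sum()
    g=d>0
    b=g&(abs(X)<23)&(Y>13)&(Y<30)&(Z>84)&(Z<135)&(i.mean(2)>60)
    hrf=g&(((X>32)&(X<60))|((X<-32)&(X>-60)))&(Y>-20)&(Y<100)&(abs(Z-82)<8)&(i.mean(2)>60)
    kb,nb=fit(b); kh,nh=fit(hrf)
    print(f"LOOK block lean {-kb[0]:+.4f} roll {kb[1]:+.4f} h@centre {kb[2]:.2f} n{nb} | heater lean {-kh[0]:+.4f} roll {kh[1]:+.4f} z {kh[2]:.2f} n{nh}")
def lookw(name=None):
    m=manip.camera_model('wrist'); i,d=manip.camera('wrist')
    look(i,d,m)
    if name: cv2.imwrite('pics/'+name+'.png',i)
E
python3 - <<'E'
from h import *
z=np.load('w1.npz',allow_pickle=True); look(z['i'],z['d'],z['m'].item())
z=np.load('w3.npz',allow_pickle=True); look(z['i'],z['d'],z['m'].item())
E
```

```text
LOOK block lean +0.0004 roll +0.0058 h@centre 89.36 n288 | heater lean -0.0001 roll +0.0003 z 81.53 n5044
LOOK block lean +0.0315 roll +0.0130 h@centre 91.85 n690 | heater lean +0.0000 roll +0.0003 z 81.58 n12961
```

Very effective measure: the block leans 0.031 and has risen about 2.5 mm, and the heater is level. Continue with swings.

Run:
```python
from h import *
s=load(); swing(s,-0.065,fz0=-9); lookw(); swing(s,0.065,fz0=-9); lookw()
```

```text
t7.19 phi+0.019 h3.39 dx+0.00 F x+0.1 y+0.2 z-18.3 M-0.31 err x-0.40 z-0.17 dphi+0.0003 w12.2
t7.44 phi-0.002 h3.13 dx+0.00 F x+0.1 y+0.8 z-13.3 M+0.19 err x-0.03 z+0.34 dphi+0.0001 w12.5
t7.69 phi-0.023 h3.42 dx+0.00 F x-0.2 y+0.3 z-9.1 M+0.54 err x+0.12 z+0.56 dphi+0.0000 w12.3
t7.94 phi-0.044 h3.95 dx+0.00 F x+0.7 y-0.4 z-8.7 M+0.64 err x+0.11 z+0.33 dphi+0.0001 w12.3
t8.19 phi-0.065 h4.49 dx+0.00 F x+1.6 y-0.5 z-7.0 M+0.77 err x+0.10 z+0.36 dphi+0.0002 w12.3
LOOK block lean -0.0514 roll +0.0130 h@centre 93.60 n693 | heater lean +0.0002 roll +0.0004 z 81.58 n12762
t8.49 phi-0.043 h5.22 dx+0.00 F x-2.4 y-0.5 z-10.1 M+0.64 err x-0.04 z-0.41 dphi+0.0008 w12.5
t8.74 phi-0.022 h5.70 dx+0.00 F x-2.0 y-0.3 z-11.9 M+0.49 err x-0.08 z-0.36 dphi+0.0002 w12.1
t8.99 phi+0.000 h6.08 dx+0.00 F x-3.3 y-0.9 z-12.1 M+0.36 err x-0.02 z-0.23 dphi-0.0002 w12.4
t9.24 phi+0.022 h6.46 dx+0.00 F x-2.7 y-0.7 z-12.3 M+0.29 err x+0.10 z-0.06 dphi-0.0006 w12.4
t9.49 phi+0.043 h6.82 dx+0.00 F x-1.8 y-0.5 z-12.0 M+0.17 err x+0.17 z+0.10 dphi-0.0008 w12.5
t9.74 phi+0.065 h7.20 dx+0.00 F x-4.0 y-0.6 z-8.5 M+0.62 err x+0.00 z+0.24 dphi-0.0004 w12.5
LOOK block lean +0.0654 roll +0.0464 h@centre 95.41 n620 | heater lean +0.0000 roll +0.0003 z 81.57 n12473
```

Run:
```python
from h import *
s=load(); swing(s,-0.07,fz0=-9); lookw(); swing(s,0.075,fz0=-9); lookw('w4')
i,d=manip.camera('scene'); cv2.imwrite('pics/s4.png',cv2.resize(i[140:290,150:340],None,fx=4,fy=4,interpolation=cv2.INTER_CUBIC))
```

```text
t10.04 phi+0.046 h7.70 dx+0.00 F x+0.3 y-0.4 z-13.5 M-0.14 err x+0.04 z+0.05 dphi-0.0009 w12.3
t10.29 phi+0.026 h7.97 dx+0.00 F x-0.4 y+0.8 z-10.8 M-0.01 err x+0.06 z+0.29 dphi-0.0002 w12.4
t10.54 phi+0.007 h8.36 dx+0.00 F x+1.6 y-0.1 z-11.0 M+0.19 err x+0.04 z+0.14 dphi+0.0002 w12.2
t10.79 phi-0.012 h8.75 dx+0.00 F x+0.3 y-0.4 z-8.2 M+0.36 err x+0.05 z+0.29 dphi+0.0002 w12.6
t11.04 phi-0.031 h9.27 dx+0.00 F x+1.1 y+0.6 z-10.4 M+0.46 err x-0.01 z+0.10 dphi+0.0004 w12.3
t11.29 phi-0.051 h9.69 dx+0.00 F x+0.6 y+0.4 z-7.4 M+0.69 err x-0.03 z+0.21 dphi+0.0004 w12.4
t11.54 phi-0.070 h10.25 dx+0.00 F x-1.0 y-0.7 z-6.4 M+0.85 err x-0.11 z+0.20 dphi+0.0006 w12.1
LOOK block lean -0.0642 roll +0.0708 h@centre 97.70 n558 | heater lean +0.0001 roll +0.0005 z 81.56 n12116
t11.84 phi-0.049 h10.90 dx+0.00 F x-3.1 y-0.5 z-8.0 M+0.95 err x+0.03 z-0.25 dphi+0.0007 w12.7
t12.09 phi-0.029 h11.47 dx+0.00 F x-2.4 y-1.4 z-9.8 M+0.70 err x+0.03 z-0.25 dphi-0.0001 w12.2
t12.34 phi-0.008 h11.94 dx+0.00 F x-1.8 y-0.4 z-12.4 M+0.48 err x+0.01 z-0.22 dphi-0.0003 w12.7
t12.59 phi+0.013 h12.29 dx+0.00 F x-1.1 y-1.0 z-10.3 M+0.44 err x+0.16 z-0.03 dphi-0.0007 w12.4
t12.84 phi+0.034 h12.74 dx+0.00 F x-2.3 y-0.7 z-12.6 M+0.09 err x+0.08 z-0.15 dphi-0.0006 w12.4
t13.09 phi+0.054 h13.07 dx+0.00 F x-3.4 y-0.3 z-11.0 M+0.01 err x+0.06 z+0.01 dphi-0.0005 w12.1
t13.34 phi+0.075 h13.48 dx+0.00 F x-4.5 y-0.1 z-9.6 M+0.50 err x+0.00 z+0.16 dphi-0.0004 w12.4
LOOK block lean +0.0764 roll +0.0678 h@centre 101.04 n538 | heater lean -0.0002 roll -0.0003 z 81.59 n11667
```

View pics/w4.png

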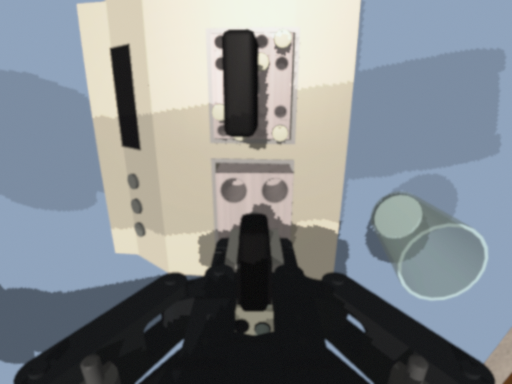

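View pics/s4.png

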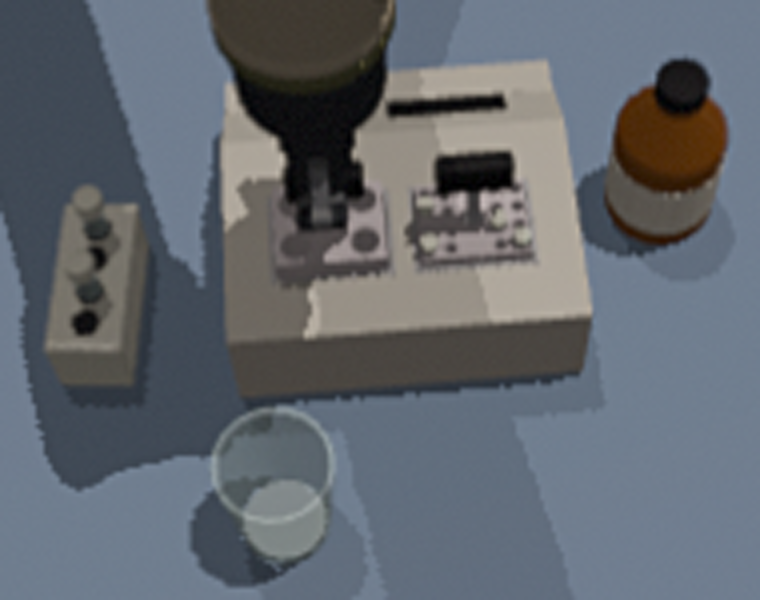

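Run:
```python
from h import *
m=manip.camera_model('wrist'); i,d=manip.camera('wrist'); np.savez('w5.npz',i=i,d=d,m=np.array(m,dtype=object))
c=cloud(m,d); q=c-np.array([HX,HY,0]); X=q@BX; Y=q@BY; Z=c[...,2]
for x0 in(-20,-10,0,10):
  print(x0,[(y,round(float(np.median(Z[s])),1),int(s.sum())) for y in range(-36,40,4) for s in [(d>0)&(X>=x0)&(X<x0+10)&(Y>=y)&(Y<y+4)&(Z<115)&(Z>60)] if s.sum()>3])
print(np.round(Z[150:200:3,235],1)); print(np.round(Y[150:200:3,235],1)); print(np.round(Z[310:345:3,255],1))
```

```text
-20 [(-28, 82.4, 7), (-16, 104.0, 27), (-12, 104.0, 51), (-8, 103.9, 80), (-4, 104.1, 78), (0, 104.0, 77), (4, 104.0, 86), (8, 93.5, 222), (12, 83.6, 200), (16, 97.0, 53), (20, 104.1, 17), (24, 104.1, 45), (28, 98.2, 222), (32, 82.1, 57), (36, 81.8, 84)]
-10 [(-8, 103.4, 24), (-4, 103.6, 28), (0, 103.4, 45), (4, 103.2, 82), (8, 102.6, 134), (12, 94.5, 109), (16, 102.7, 22), (20, 102.6, 19), (24, 102.7, 48), (28, 98.3, 222), (32, 81.9, 60), (36, 81.6, 80)]
0 [(4, 102.7, 88), (8, 102.7, 81), (12, 102.2, 125), (16, 102.7, 81), (20, 102.6, 77), (24, 102.5, 94), (28, 97.4, 229), (32, 82.0, 57), (36, 81.5, 80)]
10 [(-12, 101.5, 8), (-8, 101.9, 56), (-4, 101.7, 59), (0, 101.9, 79), (4, 101.9, 80), (8, 90.7, 282), (12, 64.4, 106), (16, 64.2, 9), (24, 101.7, 13), (28, 96.8, 213), (32, 81.9, 63), (36, 81.4, 80)]
[ 81.2  81.   80.6  81.5  81.7  82.8  91.4 100.1 103.5 103.5  66.1  65.4
  70.5  76.4  82.8  90.3  96.2]
[41.7 39.6 37.3 35.3 33.2 31.3 31.3 31.6 30.6 28.6 15.  12.3 11.5 11.1
 11.  11.4 11.4]
[166.5  49.  277.2  49.8  50.6  52.6  55.1  58.1  62.3 210.4 211.9 213.1]
```

The roll was an artefact of bore walls. The block is actually 13.2 mm up with lean 0.076 and no roll. Another swing and a half should free it.

Run:
```python
from h import *
s=load(); swing(s,-0.075,fz0=-9); swing(s,0.0,fz0=-9)
```

```text
t13.74 phi+0.056 h13.93 dx+0.00 F x+0.4 y-0.4 z-14.9 M-0.33 err x+0.10 z+0.00 dphi-0.0008 w12.1
t13.99 phi+0.037 h14.12 dx+0.00 F x+1.9 y+0.2 z-13.3 M-0.23 err x+0.08 z+0.06 dphi-0.0001 w12.2
t14.24 phi+0.019 h14.38 dx+0.00 F x+1.1 y-0.3 z-10.2 M+0.03 err x+0.10 z+0.30 dphi+0.0000 w12.6
t14.49 phi-0.000 h14.79 dx+0.00 F x-0.6 y+0.3 z-8.2 M+0.21 err x+0.04 z+0.40 dphi+0.0002 w12.3
t14.74 phi-0.019 h15.30 dx+0.00 F x+1.3 y+0.9 z-8.3 M+0.32 err x+0.01 z+0.19 dphi+0.0003 w12.2
t14.99 phi-0.038 h15.80 dx+0.00 F x-2.5 y-0.0 z-2.7 M+0.53 err x+0.08 z+0.52 dphi+0.0001 w12.4
t15.24 phi-0.056 h16.50 dx+0.00 F x-3.1 y+0.2 z-3.1 M+0.35 err x+0.13 z+0.41 dphi-0.0001 w12.8
t15.49 phi-0.075 h17.21 dx+0.00 F x-3.3 y+1.3 z+2.9 M+0.83 err x+0.43 z+0.85 dphi-0.0009 w12.6
t15.74 phi-0.056 h17.91 dx+0.00 F x-2.7 y-0.7 z+5.6 M+0.68 err x+0.83 z+0.69 dphi-0.0013 w12.3
t15.99 phi-0.038 h18.61 dx+0.00 F x+0.6 y-0.7 z+6.1 M+0.31 err x+1.01 z+0.79 dphi-0.0022 w12.1
t16.24 phi-0.019 h19.32 dx+0.00 F x-0.1 y-1.5 z+3.9 M-0.15 err x+0.70 z+0.41 dphi-0.0018 w12.6
t16.49 phi+0.000 h20.02 dx+0.00 F x-2.8 y+1.2 z+4.1 M+0.31 err x+0.03 z-0.00 dphi-0.0004 w12.5
```

The pull has gone; springs now push up slightly under the edges. Next: look, then lift slowly and upright.

Run:
```python
from h import *
s=load(); 
def at(h,vel):
    s['h']=h; p,q=pose(0,h,s['dx']); manip.move_l(p,q,vel=vel); save(s)
    r=manip.read_state(); f=r['wrist_force']; print(f"t{r['t']:.2f} h{h} F {f@BX:+.1f} {f@BY:+.1f} {f[2]:+.1f} M{r['ft_torque']@BY:+.2f}")
for h in (21,22,24,27,30,34,38,42): at(h,15)
lookw('w6')
```

```text
t16.74 h21 F +0.1 -1.3 -3.0 M-0.04
t16.99 h22 F -0.3 -0.5 -3.1 M+0.01
t17.27 h24 F +0.8 -1.2 -4.0 M+0.00
t17.62 h27 F -0.2 +0.8 -3.4 M-0.01
t17.98 h30 F +0.9 +0.4 -2.7 M+0.01
t18.39 h34 F -0.6 -0.5 -3.2 M-0.04
t18.81 h38 F -0.2 -0.5 -3.5 M-0.02
t19.23 h42 F +0.2 -0.5 -2.4 M+0.02
LOOK block lean +0.0062 roll +0.5512 h@centre 115.99 n446 | heater lean -0.0001 roll +0.0006 z 81.55 n8991
```

Free, with only the block's weight left on the wrist. Lift to 20 mm clearance and check.

Run:
```python
from h import *
s=load()
p,q=pose(0,60.5,0); manip.move_l(p,q,vel=25); s['h']=60.5; save(s)
manip.dwell(0.5)
r=manip.read_state(); print(r['t'],r['ee_pos'],p,r['wrist_force'],r['grip_width'])
m=manip.camera_model('wrist'); i,d=manip.camera('wrist'); cv2.imwrite('pics/w7.png',i)
c=cloud(m,d); q=c-np.array([HX,HY,0]); X=q@BX; Y=q@BY; Z=c[...,2]
for x0 in(-22,-10,0,12):
  print(x0,[(y,round(float(np.median(Z[k])),1),int(k.sum())) for y in range(-36,40,6) for k in [(d>0)&(X>=x0)&(X<x0+10)&(Y>=y)&(Y<y+6)&(Z<160)&(Z>142)] if k.sum()>8])
hs=(d>0)&(((X>32)&(X<60))|((X<-32)&(X>-60)))&(Y>-20)&(Y<100)&(abs(Z-82)<8)
print('heater z',np.median(Z[hs]))
for n in('scene','top'):
    m=manip.camera_model(n); i,d=manip.camera(n); o=cv2.imread(f'pics/{n}0.png')
    b=(slice(140,290),slice(150,340)) if n=='scene' else (slice(120,270),slice(170,350))
    cv2.imwrite(f'pics/{n}7.png',cv2.resize(np.vstack([o[b],i[b]]),None,fx=2,fy=2)if 0 else cv2.resize(np.hstack([o[b],i[b]]),None,fx=2.1,fy=2.1,interpolation=cv2.INTER_CUBIC))
```

```text
20.6667 [595.99286466  33.80108473 182.4659228 ] [596.   33.8 182.5] [-0.91150413  0.82366495 -3.34414323] 12.398141344485651
-22 [(-18, 149.9, 23), (-12, 149.9, 86), (-6, 149.7, 117), (0, 149.7, 120), (6, 149.5, 143), (12, 148.5, 66), (18, 148.9, 23), (24, 149.7, 77), (30, 148.1, 82)]
-10 [(-6, 149.6, 17), (0, 149.7, 70), (6, 149.7, 128), (12, 149.6, 104), (18, 149.8, 67), (24, 149.6, 113), (30, 148.3, 84)]
0 [(0, 149.7, 60), (6, 149.6, 126), (12, 149.6, 114), (18, 149.6, 80), (24, 149.5, 125), (30, 148.5, 85)]
12 [(-18, 149.4, 17), (-12, 149.7, 76), (-6, 149.7, 113), (0, 149.7, 127), (6, 149.4, 155), (12, 147.6, 48), (24, 149.6, 72), (30, 147.9, 79)]
heater z 81.55353127804747
```

View pics/w7.png

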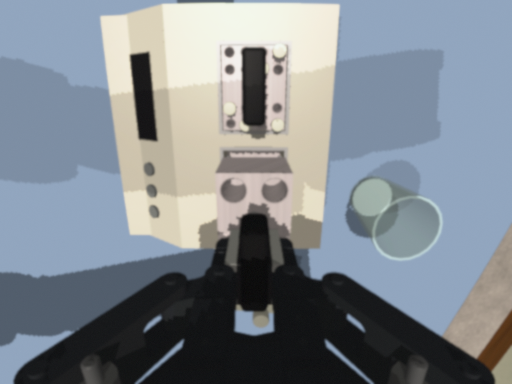

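View pics/scene7.png

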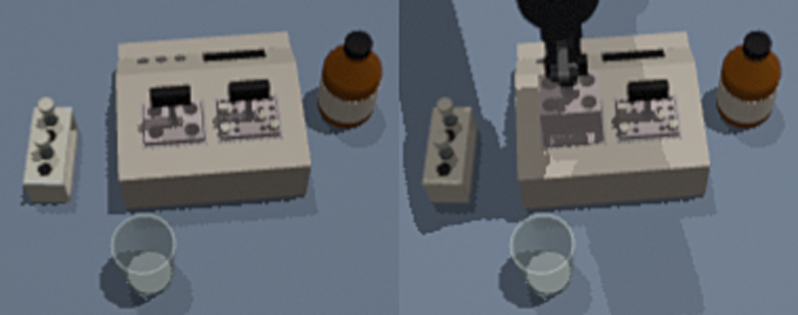

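View pics/top7.png

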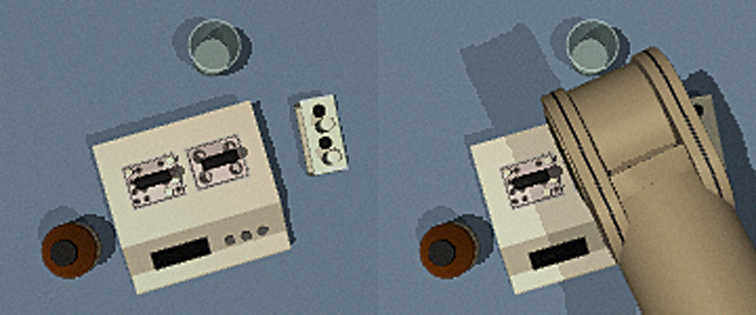

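The block's top is flat at z ≈ 149.7, so the underside clears the heater top by about 20 mm. The heater, the other block and the bystanders look the same as in the first pictures. Handing in.

```bash
python3 -c "
from h import *
manip.job_done()"
```

```text
the job is handed in; nothing more can be done
```

The four-bore block is out of the heater's right well. The arm is holding it upright over that well, about 20 mm clear of the heater's top, and I handed the job in at about 21 s.

**How it came out:** I gripped the handle across its 14 mm thickness. I then rocked it front to back between ±0.04 and ±0.075 rad, easing it up with each swing until the springs let go at about 16 mm. I steered the easing by wrist force; the pull logged after each small step never exceeded about 18 N. Once it was free, I lifted it slowly.

**Last checks:**
- **Block:** its top is level to within the measurement noise. The vertical wrist force is 3.3 N, roughly the block's own weight.
- **Heater:** its top stayed level and at the same height in every wrist-camera measurement, and it shows no shift in the scene view.
- **Surroundings:** the other block with its tubes, the bottle, the beaker and the rack look unmoved in the scene view. In the top view the arm hid part of the heater and the rack.

**One reading that disagreed:** my quick wrist-camera fit reported a sideways tilt of the block during the rocking. Checking the depth strip by strip showed no tilt; the fit had picked up points on the bore and side walls.

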